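# Align a core shaft's flat with its setscrew and tighten it

## Robot

A 7-joint arm with a two-finger parallel gripper is mounted at the origin on a cart in front of the work surface, level with it; the furniture and walls round the work are solid. World frame = base frame: x ahead of the robot, y to its left, z up, the work surface at z = 0. Lengths are in m, angles in rad, forces in N, time in s.
With the tool pointing down it reaches from about 0.4 to 0.875 m from the base axis. Payload 19.3 kg.
Tool frame: the origin (TCP) lies where the fingers leave the gripper's body, on its centre line; the fingertips stand bot.tip_reach ahead of it and the grasp point (between the pads) lies 54 mm ahead of it (bot.tip_reach is the distance from the TCP to the fingertips, in m); z points along the fingers, y is the line along which they close (so a half turn about z gives the same grasp; the last joint's range is limited). The gripper opens to 85 mm and grips with 20 to 120 N. Pads are 22 mm wide; open, the fingers measure 114 mm over their backs; the gripper's body (76 mm by 85 mm) begins 54 mm behind the grasp point. The pads swing forward as they close: fully open they stand 13 mm farther back than shut.
Start: joints at [1.203, 0.521, -0.036, 1.599, 0.021, 1.021, -0.113], TCP at [0.183, -0.597, 0.304] pointing down, gripper open.
Joint ranges: [-2.91, 2.91], [-0.3, 2.13], [-1.5, 1.42], [0.17, 2.43], [-1.26, 4.41], [0.16, 1.93], [-2.52, 2.52]. Speed limits (rad/s): [1.89, 1.89, 2.39, 2.39, 3.01, 3.01, 3.01].

## Interface

Orientations are given as [roll, pitch, yaw] about the fixed x, y, z axes, in that order (R = Rz(yaw) Ry(pitch) Rx(roll)).
In Python, from workcell import bot gives the robot as it stands. The module is installed in compiled form; this text tells all that it offers.
- The arm moves only by the shell command python3 -m jog 'ROWS' [FORCE]. ROWS is JSON, a list that holds one entry, the list of rows, each a list of 7 numbers: the shift along the tool's x, y, z in mm, then the turn, a rotation vector about the tool's x, y, z in rad, then the opening, from 0 (shut) to 1 (fully open). In form: [[[tx, ty, tz, wx, wy, wz, fingers], ...]]. A call has 1 to 5 rows; each row shifts and turns the commanded pose from where the row before left it, along the tool's axes as they then stand; what a row does not reach is not made up. A row lasts 1/10 s, in which the tool goes at most 50 mm and 8.59 degrees, less where a joint would pass 70% of its speed; a pose out of reach is approached as far as the arm can. A call is refused whole if a number of a shift passes 50 or a number of a turn 0.15, either way. A call with a gripper value outside its range is refused whole. The fingers move at their own pace and stop on an object; FORCE is the grip in N (left out, the last holds). Time passes only in rows, so rows that do not move let the fingers close. It gives the time, the measured TCP pose, the force, the opening and the grip force at its end, in the units of the state.
- bot.observe(): the state, without advancing time (a new reading comes with each control period).
- bot.grab_frame(name): name is "scene" or "top" or "wrist"; returns a dict with "img" (384x512x3 uint8, red, green, blue), "intrinsics" (3x3 intrinsics, pixels), "k1" (the pictures are not rectified: a ray, as slopes to the right and down, at radius r is drawn at 1 + k1 r^2 times it, then the intrinsics apply), "R" (3x3) and "t" (3): a world point X has camera coordinates R X + t; the wrist camera has in their place "tool_from_camera" (4x4, takes a point from camera to tool coordinates, whose origin is the TCP and whose axes are the flange's). Camera axes: x right, y down, z forward; pixel columns grow to the right and rows downward; lengths in m; the calibration is good to about 2 mm. A picture is of the moment at which its call begins: read the wrist's pose just before it. There is no depth.
- bot.job_done(): hands the job in; it is judged then, once.
Trained networks look in a picture, given as the dict that the camera call returned (one of the last four; its "shot" number tells which), for a name from the list of things; names that differ only in an ending like _2 or _b are one class to them, and where a whole thing is asked for, a point or a joint stands for the part that bears it (a point fixed in the world has none). Each returns a list of dicts, best first, with "conf" (0 to 1); they miss things now and then, are a little off and sometimes report something else, mostly with a low value. They report only what shows in the picture. A call takes as long as a camera call.
- bot.trace(query, picture): "region" (384x512 bool, what is visible of it).
- bot.spot_point(query, picture): "xyz" ([x, y, z] in m, in world coordinates, good to about 4 mm: a listed point, or the origin of a listed thing).
The state is a dict: "clock": time; "qpos": joint angles; "qd": joint speeds; "joint_efforts": joint torques, N m; "position": TCP position; "tool_rot": TCP orientation; "force": force on the tool from outside, world axes, zero at the start; "moment": the same for the moment, N m; "grip_width": finger opening in m; "finger_force": force on a finger pad.
Only numpy, scipy, OpenCV 4.12 (cv2) and the standard library are available. Lean on these libraries where they do the work, as an engineer would, in place of code of your own. Each camera call takes 0.05 s, during which the arm holds its last target. There are 200 camera calls.

## Task

One of the two small shaft stands on the bench still has its hex key in the setscrew. On that stand, turn the upright D-shaped shaft until its flat squarely faces the setscrew (as on the finished stand that has no key) and let go of it, then tighten the setscrew by pressing the free end of the hex key down until its long arm lies level against its stop. Leave the flat facing the screw.

Things in the scene. Friction and masses are not known exactly. Their poses are not given: they have to be found in the camera images.
- stand: Fixed stand to work on (with the key): grey base 130x80x12 mm, round hub 60 mm wide, top at 55 mm, with a boss 26 mm wide, top at 48 mm, sticking out to the stand's -x (roughly at the robot). Origin: on the bench under the shaft axis, z up. Setscrew in the boss's end face: 60 mm to -x of the shaft axis, 34 mm above the bench, its axis along x. The like stand without a key is finished and fixed.
- shaft_grip (a point): Point on the axis of the upright steel D-shaft, 95 mm above the bench. Shaft: round, 42 mm diameter, one flat along it 11 mm from the axis, so 32 mm thick across the flat; bare from the hub's top (55 mm) to its end at 115 mm. The point turns with the shaft: its -x points squarely out of the flat, z up. Can be pinched across the flat from above.
- shaft (a joint): Angle of the shaft in its stand, rad: 0 when the flat squarely faces the setscrew, growing counter-clockwise seen from above. It starts between 0.55 and 1.25, turns with light friction (about 0.05 N m) and stays where it is left.
- key_end (a point): Point in the black hex key's long arm, 70 mm from the setscrew's axis; the arm is a bar 8 mm thick and ends 80 mm from that axis. The short leg is in the setscrew; the long arm swings in an upright plane, 74.5 mm from the shaft axis to the stand's -x, and leans to the stand's -y side.
- hex_key (a joint): Angle of the hex key about the setscrew's axis, rad: 0 = long arm upright; grows (tightening, clockwise facing the screw) as the arm goes down on the stand's -y side, to a firm stop at 1.57, level, 34 mm above the bench. Starts between 0.55 and 0.95, needs about 2 N at its end, stays where it is left.

How it is judged:
On the way, in this order (a step that is already met when the one before it is completed fails the run):
1. the shaft is turned so that its flat faces the setscrew, and let go (value of joint shaft between -0.2 and 0.2 rad and contact force between the fingers and shaft below 0.3 N), for 0.2 s.
2. the hex key is pressed down level (value of joint hex_key above 1.4 rad), for 0.1 s.
At the end, for the whole second after the job is handed in: The shaft's flat faces the setscrew to within 0.2 rad (11 degrees), and the hex key's long arm lies level to within 10 degrees (joint above 1.4 rad), at rest (value of joint shaft between -0.2 and 0.2 rad and value of joint hex_key above 1.4 rad and velocity of joint hex_key below 0.1 rad/s); the robot touches nothing.
It also fails if it takes over 38 s, if anything falls off the work surface, if the arm or the gripper's body presses on something with over 40 N, if the wrist force passes 120 N, or if a joint passes its speed limit or range.

## Working session

There is one attempt and no reset: what is moved stays moved. The work goes in short steps, Python scripts to look and compute and a shell command to move; the robot and the scene stay as the last step left them, time stands still between calls to the robot, and variables do not carry over. Pictures are saved under pics/ and viewed, at most 10 in all, crops included, and the job is handed in when it is done.

```bash
mkdir -p pics; cat > h.py <<'E'
import numpy as np, cv2
from workcell import bot
from scipy.spatial.transform import Rotation as Rn
def save(f,n): cv2.imwrite('pics/'+n,f['img'][:,:,::-1])
E
python3 - <<'E'
from h import *
s=bot.observe(); print(s['clock'],s['position'],s['tool_rot'],bot.tip_reach,s['grip_width'])
fs={}
for n in('scene','top'):
    f=bot.grab_frame(n); fs[n]=f; save(f,n+'0.png')
    for q in('stand','shaft_grip','key_end'):
        for d in bot.spot_point(q,f)[:3]: print(n,q,np.round(d['xyz'],4),round(d['conf'],2))
cv2.imwrite('pics/a.png',np.vstack([cv2.resize(fs[n]['img'][:,:,::-1],(400,300)) for n in fs]))
E
```

```text
0.0 [ 0.18329788 -0.59727357  0.30334009] [-3.14051956e+00  1.10388276e-04  2.97827410e-01] 0.0726 0.08551087911838023
scene stand [ 5.452e-01 -1.117e-01  3.000e-04] 0.61
scene shaft_grip [ 0.5456 -0.1144  0.0951] 0.83
scene key_end [ 0.4657 -0.1623  0.0779] 0.59
top stand [ 0.5445 -0.1181 -0.0028] 0.94
top shaft_grip [ 0.548  -0.1133  0.0942] 0.59
top key_end [ 0.4633 -0.1557  0.0783] 0.68
```

View pics/top0.png

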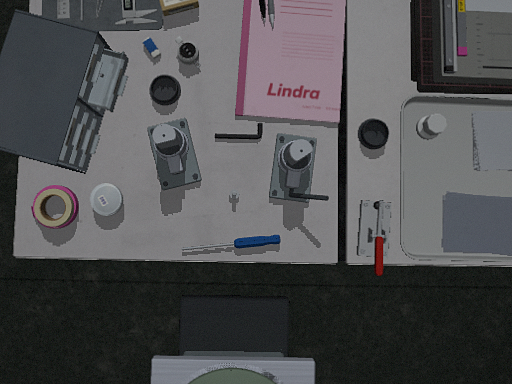

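View pics/scene0.png

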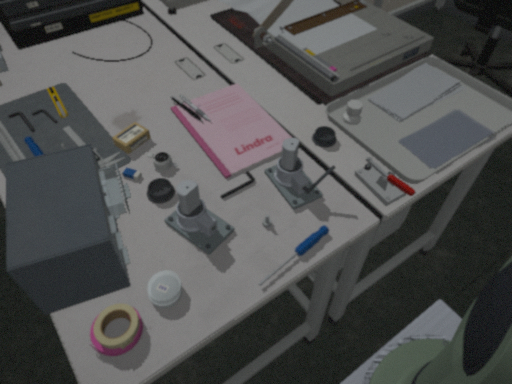

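The top picture shows the keyed stand at about (293,165), with its key arm running right to (327,198). The finished stand is at about (172,155). I'll zoom in to get the stand's yaw and the direction of the flat.

```bash
cat >> h.py <<'E'
def ray(f,u,v):
    K=f['intrinsics'];d=np.array([f['k1'],0,0,0,0.])
    p=cv2.undistortPoints(np.array([[[u,v]]],float),K,d)[0,0]
    R=np.array(f['R']);t=np.array(f['t'])
    return -R.T@t, R.T@np.array([p[0],p[1],1])
def onz(f,u,v,z):
    c,d=ray(f,u,v); return c+d*(z-c[2])/d[2]
E
python3 - <<'E'
from h import *
f=bot.grab_frame('top')
a=f['img'][120:215,250:345,::-1]; b=f['img'][110:205,135:215,::-1]
cv2.imwrite('pics/crop.png',np.hstack([cv2.resize(a,None,fx=5,fy=5,interpolation=2),cv2.resize(b,(320,475),interpolation=2)]))
for n,(u,v) in dict(TL=(276,136),TR=(316,139),BL=(271,195),BR=(311,200)).items(): print(n,onz(f,u,v,.012).round(4))
print(onz(f,293,165,0),f['k1'])
E
```

```text
TL [ 0.5892 -0.0763  0.012 ]
TR [ 0.5852 -0.1563  0.012 ]
BL [ 0.4715 -0.0682  0.012 ]
BR [ 0.4633 -0.1474  0.012 ]
[ 0.53337722 -0.11231316  0.        ] -0.0421833343343367
```

View pics/crop.png

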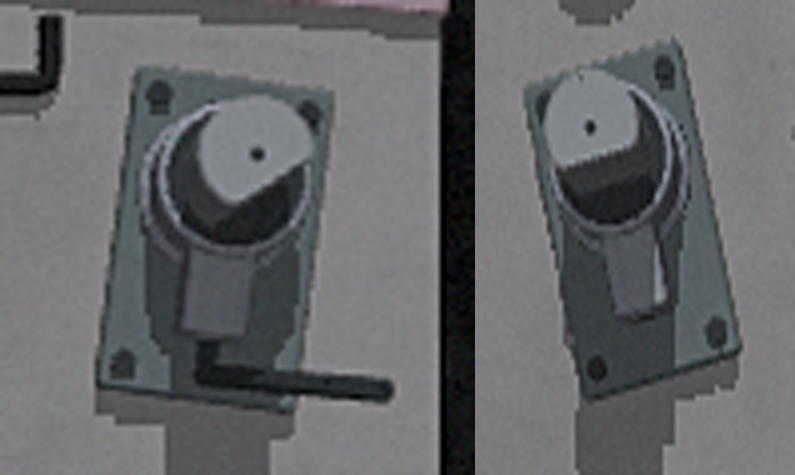

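The crop shows the keyed plate corners at (138,68), (332,92), (97,385) and (293,412). The shaft's flat edge runs from about (232,204) to (312,158), facing lower right, and the key tip is at (392,390).

```bash
python3 - <<'E'
from h import *
f=bot.grab_frame('top')
P=lambda u,v,z: onz(f,250+u/5-.4,120+v/5-.4,z)
c=[P(138,68,.012),P(332,92,.012),P(97,385,.012),P(293,412,.012)]
print(np.round(c,4), np.mean(c,0))
for a,b in((2,0),(3,1)): d=c[a-0]-c[b]; d=-d; print('yaw x',np.arctan2(d[1],d[0]),np.linalg.norm(d))
for a,b in((0,1),(2,3)): d=c[a]-c[b]; print('yaw y',np.arctan2(d[1],d[0])-np.pi/2,np.linalg.norm(d))
h=P(258,153,.115); e1=P(232,204,.115); e2=P(312,158,.115)
d=e1-e2; n=np.array([d[1],-d[0]]); n/=np.linalg.norm(n); m=(e1+e2)[:2]/2-h[:2]
if n@m<0:n=-n
print('hole',h,'chord',np.linalg.norm(d),'dist',n@m,'normal dir',np.arctan2(n[1],n[0]))
print('keytip',P(390,390,.09), P(205,360,.034))
E
```

```text
[[ 0.5949 -0.0786  0.012 ]
 [ 0.5872 -0.1563  0.012 ]
 [ 0.4682 -0.0643  0.012 ]
 [ 0.4593 -0.1419  0.012 ]] [ 0.52742101 -0.11026909  0.012     ]
yaw x -0.11193732454282854 0.12749547047228316
yaw x -0.11207866472913686 0.12879080639277113
yaw y -0.09866705583819302 0.07808908302629217
yaw y -0.11525640848056673 0.07806443405662084
hole [ 0.54621578 -0.11304288  0.115     ] chord 0.033004365790981705 dist 0.01107113363805394 normal dir -2.597210838001217
keytip [ 0.46462582 -0.16534354  0.09      ] [ 0.47762227 -0.10433169  0.034     ]
```

```bash
cat >> h.py <<'E'
from scipy.optimize import fsolve
def plan(pos,yaw,n,rel=False):
    "constant row repeated n times (tool down): shift, then turn about tool z"
    s=bot.observe(); p0=np.array(s['position']); R0=Rn.from_euler('xyz',s['tool_rot'])
    e=R0.inv()*Rn.from_euler('xyz',[np.pi,0,yaw]); w=e.as_rotvec()/n
    S=sum(Rn.from_rotvec(w*k).as_matrix() for k in range(n))
    t=np.linalg.solve(R0.as_matrix()@S,np.array(pos)-p0)*1000
    print('n',n,'row',np.round(t,1),np.round(w,4),'| q',np.round(s['qpos'],2),'t',round(s['clock'],2),'pos',p0.round(4),np.round(s['tool_rot'],3),'F',np.round(s['force'],1),'w',s['grip_width'])
AX=np.array([.5462,-.1130]); PSI=-.111
E
python3 - <<'E'
from h import *
d=.544; c=AX+.005*np.array([np.cos(d),np.sin(d)])
plan([*c,.25],d+np.pi/2,20)
E
```

```text
n 20 row [34.1  8.2  2.7] [-0.     -0.     -0.0909] | q [ 1.2   0.52 -0.04  1.6   0.02  1.02 -0.11] t 0.5 pos [ 0.1834 -0.5975  0.3039] [-3.142  0.     0.298] F [ 0.2  0.2 -0.5] w 0.08550084220388234
```

```bash
python3 -m jog '[[[34,8,2.7,0,0,-0.091,1],[34,8,2.7,0,0,-0.091,1],[34,8,2.7,0,0,-0.091,1],[34,8,2.7,0,0,-0.091,1],[34,8,2.7,0,0,-0.091,1]]]' 40
python3 -m jog '[[[34,8,2.7,0,0,-0.091,1],[34,8,2.7,0,0,-0.091,1],[34,8,2.7,0,0,-0.091,1],[34,8,2.7,0,0,-0.091,1],[34,8,2.7,0,0,-0.091,1]]]'
python3 -m jog '[[[34,8,2.7,0,0,-0.091,1],[34,8,2.7,0,0,-0.091,1],[34,8,2.7,0,0,-0.091,1],[34,8,2.7,0,0,-0.091,1],[34,8,2.7,0,0,-0.091,1]]]'
python3 -m jog '[[[34,8,2.7,0,0,-0.091,1],[34,8,2.7,0,0,-0.091,1],[34,8,2.7,0,0,-0.091,1],[34,8,2.7,0,0,-0.091,1],[34,8,2.7,0,0,-0.091,1]]]'
python3 -m jog '[[[0,0,0,0,0,0,1],[0,0,0,0,0,0,1]]]'
python3 - <<'E'
from h import *
d=.544; c=AX+.005*np.array([np.cos(d),np.sin(d)])
plan([*c,.149],d+np.pi/2,4)
f=bot.grab_frame('wrist'); save(f,'w1.png')
s=bot.observe()
for q in('shaft_grip','key_end','stand'):
    for r in bot.spot_point(q,f)[:2]: print(q,np.round(r['xyz'],4),r['conf'])
E
```

```text
clock: 1.0
position: [0.3525, -0.5545, 0.2902]
tool_rot: [3.142, -0.0, 0.756]
force: [-0.1, -0.5, -0.4]
grip_width: 0.0852
finger_force: 0.0
clock: 1.5
position: [0.4843, -0.4418, 0.2767]
tool_rot: [3.141, -0.0, 1.211]
force: [0.9, -0.9, 0.7]
grip_width: 0.0852
finger_force: 0.0
clock: 2.0
position: [0.5532, -0.2828, 0.2632]
tool_rot: [3.141, -0.0, 1.667]
force: [0.7, 0.0, -0.5]
grip_width: 0.0855
finger_force: 0.0
clock: 2.5
position: [0.5452, -0.1096, 0.2499]
tool_rot: [3.141, 0.0, 2.122]
force: [0.3, 0.3, -0.6]
grip_width: 0.0855
finger_force: 0.0
clock: 2.7
position: [0.5453, -0.1109, 0.2501]
tool_rot: [-3.142, 0.0, 2.118]
force: [0.7, -0.7, -0.5]
grip_width: 0.0853
finger_force: 0.0
n 4 row [-0.6  1.2 25.3] [-0.      0.0001  0.0008] | q [ 0.5   0.53 -0.56  1.82  0.35  0.9   0.33] t 2.7 pos [ 0.5453 -0.1109  0.2501] [-3.142  0.     2.118] F [ 0.7 -0.7 -0.5] w 0.08527267168196213
key_end [ 0.4649 -0.1638  0.0767] 0.77
stand [ 0.5448 -0.1139 -0.001 ] 0.84
```

View pics/w1.png

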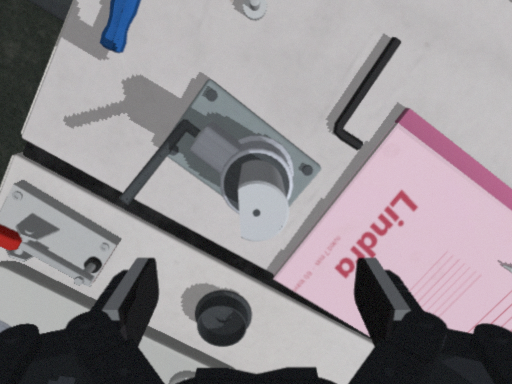

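The wrist view shows the shaft top with its hole at (256,212). The flat's edge is nearly vertical at column ~240, which is square to the finger line as intended. I'll check the shaft axis from this view.

```bash
python3 - <<'E'
from h import *
s=bot.observe(); f=bot.grab_frame('wrist')
T=np.eye(4);T[:3,:3]=Rn.from_euler('xyz',s['tool_rot']).as_matrix();T[:3,3]=s['position']
T=T@np.array(f['tool_from_camera'])
f['R']=T[:3,:3].T; f['t']=-T[:3,:3].T@T[:3,3]
h=onz(f,256.5,212.5,.115); a=onz(f,241,185,.115); b=onz(f,239.5,235,.115)
d=b-a; print(h,a,b,np.linalg.norm(d),np.arctan2(d[1],d[0])+np.pi/2)
E
```

```text
[ 0.5457428  -0.11227164  0.115     ] [ 0.52795608 -0.10155646  0.115     ] [ 0.54444796 -0.13154517  0.115     ] 0.034224337493732424 0.5027943289353141
```

```bash
python3 -m jog '[[[0,1,25,0,0,0,1],[0,1,25,0,0,0,1],[0,1,25,0,0,0,1],[-1,1,26,0,0,0,1],[0,0,0,0,0,0,1]]]' 30
python3 -m jog '[[[0,0,0,0,0,0,0.2],[0,0,0,0,0,0,0.2],[0,0,0,0,0,0,0.2],[0,0,0,0,0,0,0.2],[0,0,0,0,0,0,0.2]]]' 30
```

```text
clock: 3.45
position: [0.548, -0.1101, 0.1463]
tool_rot: [-3.138, -0.003, 2.117]
force: [0.1, 1.2, 0.2]
grip_width: 0.0855
finger_force: 0.0
clock: 3.95
position: [0.5502, -0.1097, 0.1501]
tool_rot: [3.139, 0.002, 2.118]
force: [2.7, 1.0, 7.2]
grip_width: 0.0318
finger_force: 30.3
```

```bash
python3 -m jog '[[[-0.5,0,0,0,0,0.094,0.2],[-0.5,0,0,0,0,0.094,0.2],[-0.5,0,0,0,0,0.094,0.2],[-0.5,0,0,0,0,0.094,0.2]]]'
python3 -m jog '[[[-0.5,0,0,0,0,0.094,0.2],[-0.5,0,0,0,0,0.094,0.2],[-0.5,0,0,0,0,0.094,0.2],[0,0,0,0,0,0,0.2],[0,0,0,0,0,0,0.2]]]'
```

```text
clock: 4.35
position: [0.5507, -0.1115, 0.1501]
tool_rot: [3.14, 0.0, 1.738]
force: [-2.3, 2.3, 9.5]
grip_width: 0.0316
finger_force: 30.9
clock: 4.85
position: [0.5505, -0.1128, 0.1501]
tool_rot: [3.14, -0.0, 1.46]
force: [-3.9, 2.2, 12.0]
grip_width: 0.0316
finger_force: 30.4
```

```bash
python3 -m jog '[[[0,0,0,0,0,0,1],[0,0,0,0,0,0,1],[0,0,0,0,0,0,1],[0,0,0,0,0,0,1],[0,0,0,0,0,0,1]]]'
python3 -m jog '[[[0,0,-25,0,0,0,1],[0,0,-35,0,0,0,1],[0,0,-35,0,0,0,1],[0,0,-25,0,0,0,1],[0,0,0,0,0,0,1]]]'
python3 - <<'E'
from h import *
s=bot.observe(); f=bot.grab_frame('wrist'); save(f,'w2.png'); print(s['position'],s['tool_rot'])
for r in bot.spot_point('key_end',f)[:2]: print(np.round(r['xyz'],4),r['conf'])
E
```

```text
clock: 5.35
position: [0.5501, -0.1132, 0.1489]
tool_rot: [-3.142, -0.0, 1.46]
force: [0.3, 0.0, -0.3]
grip_width: 0.0851
finger_force: 0.0
clock: 5.85
position: [0.5512, -0.1133, 0.2721]
tool_rot: [3.137, 0.0, 1.459]
force: [-0.2, -0.5, -0.9]
grip_width: 0.0856
finger_force: 0.0
[ 0.55120495 -0.11333485  0.27214981] [3.13660348e+00 4.17597364e-04 1.45947505e+00]
[ 0.4682 -0.161   0.077 ] 0.64
```

View pics/w2.png

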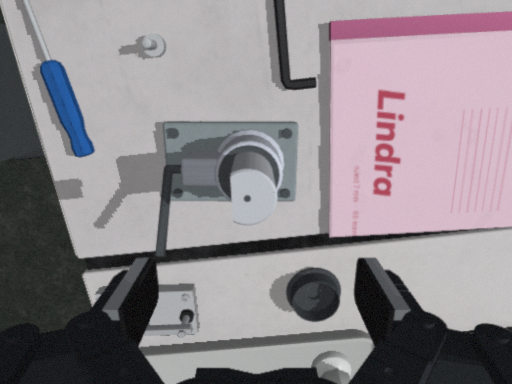

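The wrist view shows the flat's edge at column ~233, parallel to the plate's ends, so the shaft is aligned. The key arm runs from (170,170) to (160,255), which matches the estimated pose. Next I'll move above the key end with the fingers shut.

```bash
python3 - <<'E'
from h import *
plan([.4647,-.170,.19],1.46,5)
E
```

```text
n 5 row [-13.2 -15.7  15.8] [ 0.0001  0.     -0.0001] | q [ 0.37  0.48 -0.37  1.79  0.22  0.91 -0.21] t 5.95 pos [ 0.5501 -0.1132  0.269 ] [3.141 0.    1.46 ] F [-0.4 -0.3  0.1] w 0.0851348676595845
```

```bash
python3 -m jog '[[[-17,-20,0,0,0,0,0],[-17,-20,0,0,0,0,0],[-17,-20,0,0,0,0,0],[-15,-18.5,20,0,0,0,0],[0,0,30,0,0,0,0]]]'
python3 -m jog '[[[0,0,29,0,0,0,0],[0,0,0,0,0,0,0],[0,0,0,0,0,0,0],[0,0,0,0,0,0,0]]]'
python3 - <<'E'
from h import *
plan([.4647,-.170,.112],1.46,8)
f=bot.grab_frame('wrist'); save(f,'w3.png')
E
```

```text
clock: 6.45
position: [0.4626, -0.1721, 0.2184]
tool_rot: [-3.141, 0.001, 1.457]
force: [0.7, 0.0, -0.9]
grip_width: 0.0121
finger_force: 0.0
clock: 6.85
position: [0.4652, -0.17, 0.1908]
tool_rot: [3.141, 0.0, 1.46]
force: [0.6, 1.5, -0.8]
grip_width: 0.0001
finger_force: 0.0
n 8 row [-0.  -0.1  9.8] [0.0001 0.     0.    ] | q [ 0.49  0.5  -0.33  2.02  0.26  0.66 -0.13] t 6.85 pos [ 0.4652 -0.17    0.1908] [3.141 0.    1.46 ] F [ 0.6  1.5 -0.8] w 6.37326195861411e-05
```

View pics/w3.png

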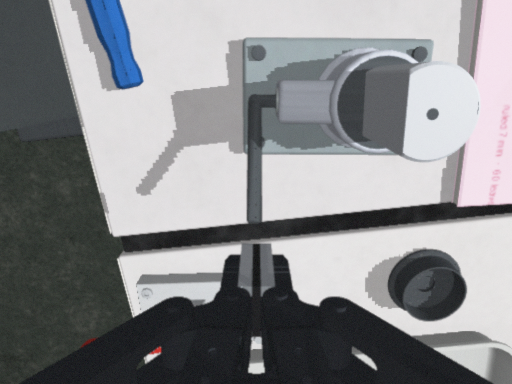

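The wrist view shows the shut fingers at column ~256, in line with the key arm (column 255, free end at row 220). I'll shift 8 mm inward for overlap and press down.

```bash
python3 -m jog '[[[8,0,10,0,0,0,0],[0,0,12,0,0,0,0],[0,0,10,0,0,0,0],[0,0,8,0,0,0,0]]]'
python3 -m jog '[[[0,0,8,0,0,0,0],[0,0,8,0,0,0,0],[0,0,8,0,0,0,0]]]'
```

```text
clock: 7.3
position: [0.4655, -0.1623, 0.1489]
tool_rot: [-3.141, 0.0, 1.46]
force: [-0.3, -2.7, 3.9]
grip_width: -0.0
finger_force: 1.9
clock: 7.6
position: [0.4656, -0.1621, 0.1252]
tool_rot: [-3.141, -0.0, 1.46]
force: [-0.1, -0.7, 2.4]
grip_width: -0.0007
finger_force: 1.0
```

```bash
python3 -m jog '[[[0,0,6,0,0,0,0],[0,0,5,0,0,0,0],[0,0,3,0,0,0,0]]]'
python3 -m jog '[[[0,0,1,0,0,0,0],[0,0,1,0,0,0,0],[0,0,0,0,0,0,0]]]'
```

```text
clock: 7.9
position: [0.4656, -0.1621, 0.1115]
tool_rot: [-3.141, -0.0, 1.46]
force: [-0.2, -1.2, 2.1]
grip_width: 0.0001
finger_force: 0.9
clock: 8.2
position: [0.4657, -0.1622, 0.1103]
tool_rot: [3.141, 0.0, 1.46]
force: [-3.2, -0.1, 9.8]
grip_width: 0.0002
finger_force: 4.8
```

Force has risen to about 10 N at a TCP height of 0.110, which is the height expected at the stop. I'll press 1 mm more, retreat and check.

```bash
python3 -m jog '[[[0,0,1,0,0,0,0],[0,0,0,0,0,0,0],[0,0,0,0,0,0,0]]]'
python3 -m jog '[[[0,0,-15,0,0,0,0],[0,0,-35,0,0,0,0],[0,0,-45,0,0,0,0],[-40,0,-30,0,0,0,0],[-40,0,0,0,0,0,0]]]'
python3 -m jog '[[[-45,0,0,0,0,0,0],[-45,0,0,0,0,0,0],[-45,0,0,0,0,0,0],[0,0,0,0,0,0,0],[0,0,0,0,0,0,0]]]'
python3 - <<'E'
from h import *
f=bot.grab_frame('top'); g=bot.grab_frame('scene')
for x in(f,g):
    for q in('key_end','shaft_grip'):
        for r in bot.spot_point(q,x)[:1]: print(q,np.round(r['xyz'],4),r['conf'])
a=f['img'][120:215,250:345,::-1]; b=g['img'][125:220,250:345,::-1]
cv2.imwrite('pics/crop2.png',np.hstack([cv2.resize(x,(400,400),interpolation=2) for x in(a,b)]))
E
```

```text
clock: 8.5
position: [0.4658, -0.1622, 0.1099]
tool_rot: [3.141, 0.001, 1.46]
force: [-5.6, 0.6, 23.7]
grip_width: 0.0002
finger_force: 11.7
clock: 9.0
position: [0.4582, -0.2425, 0.2382]
tool_rot: [3.135, 0.002, 1.462]
force: [0.6, 0.7, -1.5]
grip_width: 0.0001
finger_force: 0.0
clock: 9.5
position: [0.4413, -0.3764, 0.2337]
tool_rot: [-3.141, -0.0, 1.458]
force: [-0.1, 0.1, -0.3]
grip_width: 0.0
finger_force: 0.0
key_end [ 0.4655 -0.175   0.0335] 0.54
shaft_grip [ 0.5502 -0.1122  0.1001] 0.76
key_end [ 0.4606 -0.1746  0.034 ] 0.53
shaft_grip [ 0.544  -0.1087  0.0953] 0.7
```

View pics/crop2.png

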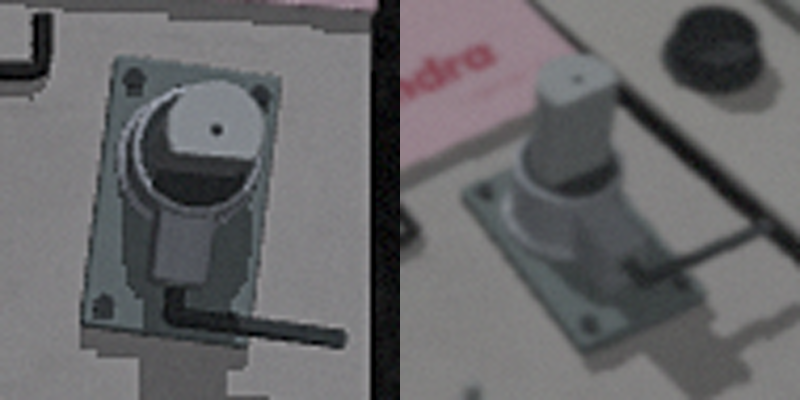

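The flat's edge, from (172,153) to (255,158), is within about 5° of parallel to the plate's front edge. The key end measures 34 mm high, so the arm is level, and the robot is clear of everything.

```bash
python3 -c "from workcell import bot; print(bot.job_done())"
```

```text
the job is handed in; nothing more can be done
None
```

I turned the shaft so its flat faces the setscrew (within about 5° in the last picture), pressed the hex key down level to its stop, and handed the job in at about 9.6 s; the hand-in did not return a verdict.

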